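Put the screwdriver away and slide the tool box shut

ROBOT

A 6-joint arm with a two-finger parallel gripper is mounted at the origin on a cart in front of the work surface, level with it; the furniture and walls round the work are solid. World frame = base frame: x ahead of the robot, y to its left, z up, the work surface at z = 0. Lengths are in m, angles in rad, forces in N, time in s.
With the tool pointing down it reaches from about 0.325 to 0.875 m from the base axis. Payload 4.4 kg.
Tool frame: the origin (TCP) lies at the very end of the fingers, on their centre line; the grasp point (between the pads) lies 19 mm behind it; z points along the fingers, y is the line along which they close (so a half turn about z gives the same grasp; the last joint's range is limited). The gripper opens to 85 mm and grips with 20 to 120 N. Pads are 22 mm wide; open, the fingers measure 114 mm over their backs; the gripper's body (76 mm by 85 mm) begins 54 mm behind the grasp point. The pads swing forward as they close: fully open they stand 13 mm farther back than shut.
Start: joints at [1.185, 0.207, 1.542, -0, 1.393, -0.15], TCP at [0.134, 0.559, 0.201] pointing down, gripper open.
Joint ranges: [-2.73, 2.73], [-0.86, 2.22], [0.23, 2.46], [-1.11, 4.25], [0.08, 2.63], [-2.82, 2.82]. Speed limits (rad/s): [2.79, 2.79, 3.14, 3.14, 3.14, 3.14].

INTERFACE

Orientations are given as a unit quaternion [x, y, z, w].
In Python, from cell import manip, camera, look_for gives the robot as it stands.
- The arm moves only by the tool carry_out, never from a script. Its argument "rows" is a list that holds one entry, the list of rows, each a list of 7 numbers: the shift along the tool's x, y, z in units of 1000 mm (1.0 is 1000 mm), then the turn, a rotation vector about the tool's x, y, z in units of pi rad (1.0 is pi rad), then the opening, from 0 (shut) to 1 (fully open). A call has 1 to 20 rows; each row shifts and turns the commanded pose from where the row before left it, along the tool's axes as they then stand; what a row does not reach is not made up. A row lasts 1/10 s, in which the tool goes at most 50 mm and 8.59 degrees, less where a joint would pass 70% of its speed; a pose out of reach is approached as far as the arm can. A call with a number of a shift or a turn outside -1 to 1 is refused whole. A call with a gripper value outside its range is refused whole. The fingers move at their own pace and stop on an object; "grip_force" is the grip in N (left out, the last holds). Time passes only in rows, so rows that do not move let the fingers close. It gives the time, the measured TCP pose, the force, the opening and the grip force at its end, in the units of the state.
- manip.read_state(): the state, without advancing time (a new reading comes with each control period).
- camera(name): name is "scene" or "top" or "wrist"; returns a dict with "img" (420x560x3 uint8, red, green, blue), "intrinsics" (3x3 intrinsics, pixels), "R" (3x3) and "t" (3): a world point X has camera coordinates R X + t; the wrist camera has in their place "T_tool_cam" (4x4, takes a point from camera to tool coordinates, whose origin is the TCP and whose axes are the flange's). Camera axes: x right, y down, z forward; pixel columns grow to the right and rows downward; lengths in m; the calibration is good to about 2 mm. The wrist camera is an equidistant fisheye: a pixel r from the principal point sees the ray r / f radians off the axis. A picture is of the moment at which its call begins: read the wrist's pose just before it. There is no depth.
- manip.hand_in(): hands the job in; it is judged then, once.
Trained networks look in the newest picture that a camera, given by its name, has taken for a name from the list of things; names that differ only in an ending like _2 or _b are one class to them, and where a whole thing is asked for, a point or a joint stands for the part that bears it (a point fixed in the world has none). Each returns a list of dicts, best first, with "confidence" (0 to 1); they miss things now and then, are a little off and sometimes report something else, mostly with a low value. They report only what shows in the picture. A call takes as long as a camera call.
- look_for(camera, target): "extent" ([left, top, right, bottom] in pixels, round what is visible of it).
The state is a dict: "time_s": time; "joints": joint angles; "joint_vel": joint speeds; "effort": joint torques, N m; "ee_pos": TCP position; "tcp_rot": TCP orientation; "force": force on the tool from outside, world axes, zero at the start; "wrist_torque": the same for the moment, N m; "opening": finger opening in m; "grip_force": force on a finger pad.
Only numpy, scipy, OpenCV 4.12 (cv2) and the standard library are available. Lean on these libraries where they do the work, as an engineer would, in place of code of your own. Each camera call takes 0.05 s, during which the arm holds its last target. There are 200 camera calls.

TASK

Lay the red-handled screwdriver lengthwise in the empty wide bay of the wooden tool box, then slide the box's wooden lid, tongue first, into the grooves from the open end until it is fully home with its back edge flush with the end of the box. The wooden modelling tool stays in its narrow bay, and the white maquette and the paint pot beside the box stay where they are.

Things in the scene. Friction and masses are not known exactly. Their poses are not given: they have to be found in the camera images.
- tool_box: Reddish-brown wooden box for a sliding lid, fixed; 140 (x) x 244 (y) x 60 (z) mm. Origin: centre of its underside; z up, y along its length. The lid enters at the open end, +y, over an end wall only 43 mm high. Walls 12 mm; cavity 116 x 220 mm, floor at z = 9. A divider at x = +22 (4 mm wide, 12 above the floor) parts the empty wide bay (x -58 to +20) from the narrow one (x +24 to +58).
- lid_home (a point): Point on the box, axes as the box: where the lid's origin lies, with the same axes, when the lid is fully home (tongue stopped in the far wall). In the box frame: x = 0, y = +3, z = 45 mm.
- groove_mouth (a point): Point on the box, axes as the box: middle of the open end (y = +122 mm) at ledge height (z = 45 mm). The grooves in both long walls run from here to -y: ledge z = 45, roof z = 53, backs at x = -64 and +64 mm; over the first 14 mm they flare by 2.5 mm up, down and sideways as a lead-in. The lips above (z 53 to 60) reach in to x = -58 and +58, so the lid goes in only from this end.
- wide_bay (a point): Point on the tool box, axes as the box: centre of the wide bay's felt-lined floor, at z = 9 mm.
- lid: Loose reddish-brown wooden lid lying flat on the worktop, 125.5 (x) x 238 (y) x 6 (z) mm, about 0.14 kg. Origin: centre of its underside; z up. At the -y end the last 7 mm is a tongue 118 mm wide and 4 mm thick, which goes in first; the +y end is plain. A dark pull bar stands across the middle of its upper face: 66 mm along x, 16 mm along y, z = 6 to 32 mm.
- lid_tongue (a point): Middle of the edge of the lid's tongue, 119 mm toward -y from its origin, 3 mm above its underside; axes as the lid.
- lid_pull (a point): Point in the middle of the lid's pull bar, 20 mm above the lid's underside; axes as the lid. Grip the bar across its 16 mm, with the fingers closing along the lid's y.
- screwdriver: Loose screwdriver lying on the striped sheet (2 mm thick), 197 mm long, about 0.07 kg. Origin: middle of its length, on its underside; z up; y along it. The red handle reaches from y = +11 to +98 mm, 26 mm wide (x) and 28 mm high; the steel blade, 7 mm thick, reaches to y = -98 mm, 14 mm above the underside. It may lie in the bay either way round.
- driver_mid (a point): Middle of the screwdriver's length on its long axis, 14 mm above its underside; axes as the screwdriver.
- driver_handle (a point): Middle of the screwdriver's red handle on its axis, 14 mm above its underside; axes as the screwdriver. A good place to grip, fingers closing along the screwdriver's x.
- loop_tool: Bystander: wooden modelling tool with a wire loop, 27 x 191 x 12 mm, lying loose in the narrow bay of the tool box. Origin: centre of its underside; y along it.
- maquette: Bystander: small white paper-mache figure, 54 x 83 x 85 mm, standing loose on the worktop. Origin: centre of its underside.
- paint_pot: Bystander: paint pot with a white lid, 52 mm across and 52 mm high, loose. Origin: centre of its underside.

How it is judged:
By the outcome, as a careful person would: the job done as asked, in the order asked, and still so for the second after the job is handed in, with the robot touching nothing.
It also fails if it takes over 72 s, if anything falls off the work surface, if the arm or the gripper's body presses on something with over 40 N, if the wrist force passes 120 N, or if a joint passes its speed limit or range.

## Working session

There is one attempt and no reset: what is moved stays moved. The work goes in short steps, Python scripts to look and compute and a tool call to move; the robot and the scene stay as the last step left them, time stands still between calls to the robot, and variables do not carry over. Pictures are saved under pics/ and viewed, at most 10 in all, crops included, and the job is handed in when it is done.

Besides the shell and the picture viewer there is one more tool, called after "Call:" as name([rows], argument=value, ...), one row to a line, values as JSON. carry_out: Moves the arm, as the interface text tells. Its arguments: {"type":"object","properties":{"rows":{"type":"array"},"grip_force":{"type":"number"}},"required":["rows"]}

```bash
mkdir -p pics; ls
python3 - <<'E'
from cell import manip,camera,look_for
import cv2,numpy as np
s=manip.read_state();print({k:np.round(v,3).tolist() for k,v in s.items()})
ims=[]
for c in ["scene","top"]:
    d=camera(c);np.savez(f"pics/{c}0.npz",**d)
    ims.append(d["img"])
    print(c,np.round(d["intrinsics"],1).tolist(),np.round(d["R"],3).tolist(),np.round(d["t"],3).tolist())
    for n in ["tool_box","lid","lid_pull","screwdriver","driver_handle","loop_tool","maquette","paint_pot"]:
        print(n,[(np.round(r["extent"]).tolist(),round(r["confidence"],2)) for r in look_for(c,n)[:2]])
    cv2.imwrite(f"pics/{c}0.png",cv2.resize(d["img"][:,:,::-1],(800,600)))
w=camera("wrist");print(np.round(w["T_tool_cam"],4).tolist(),w["intrinsics"])
E
```

```text
pics
{'time_s': 0.0, 'joints': [1.185, 0.207, 1.543, -0.0, 1.394, -0.15], 'joint_vel': [-0.001, 0.001, 0.0, -0.001, 0.0, -0.001], 'effort': [-0.001, -38.303, -29.16, -0.0, 0.01, -0.0], 'ee_pos': [0.133, 0.558, 0.2], 'tcp_rot': [0.117, 0.993, -0.001, -0.0], 'force': [0.05, 0.261, 0.307], 'wrist_torque': [-0.05, 0.005, -0.068], 'grip_force': 0.0, 'opening': 0.085}
scene [[465.2, 0.0, 280.1], [0.0, 465.2, 208.3], [0.0, 0.0, 1.0]] [[0.759, -0.651, 0.019], [-0.429, -0.522, -0.737], [0.49, 0.551, -0.676]] [-0.401, 0.261, 0.804]
tool_box [([208.0, 165.0, 330.0, 246.0], 0.77)]
lid [([120.0, 139.0, 214.0, 203.0], 0.67), ([206.0, 164.0, 331.0, 249.0], 0.48)]
lid_pull [([117.0, 143.0, 215.0, 204.0], 0.84), ([207.0, 162.0, 332.0, 249.0], 0.49)]
screwdriver [([295.0, 245.0, 345.0, 314.0], 0.75)]
driver_handle [([290.0, 248.0, 345.0, 312.0], 0.58)]
loop_tool [([206.0, 165.0, 332.0, 249.0], 0.75), ([409.0, 250.0, 425.0, 284.0], 0.56)]
maquette [([387.0, 280.0, 423.0, 327.0], 0.63), ([293.0, 249.0, 348.0, 313.0], 0.63)]
paint_pot [([409.0, 250.0, 428.0, 281.0], 0.91)]
top [[412.4, 0.0, 281.8], [0.0,
[... 225 characters left out ...]
13.0, 192.0, 441.0, 226.0], 0.52)]
lid_pull [([112.0, 218.0, 188.0, 329.0], 0.74), ([362.0, 241.0, 385.0, 283.0], 0.72)]
screwdriver [([354.0, 210.0, 386.0, 282.0], 0.89)]
driver_handle [([354.0, 212.0, 386.0, 281.0], 0.61)]
loop_tool [([228.0, 204.0, 277.0, 227.0], 0.68), ([210.0, 174.0, 328.0, 275.0], 0.28)]
maquette [([414.0, 194.0, 440.0, 228.0], 0.86), ([211.0, 173.0, 330.0, 274.0], 0.22)]
paint_pot [([395.0, 161.0, 418.0, 185.0], 0.46)]
[[-0.0004, -0.9523, -0.305, 0.0784], [1.0, -0.0009, 0.0015, -0.002], [-0.0017, -0.305, 0.9523, -0.1725], [0.0, 0.0, 0.0, 1.0]] [[325.1922621    0.         278.35638275]
 [  0.         325.1922621  208.82130282]
 [  0.           0.           1.        ]]
```

Run:
```python
import cv2,numpy as np
im=np.load("pics/top0.npz")["img"][150:350,90:450]
cv2.imwrite("pics/topc.png",cv2.resize(im[:,:,::-1],(800,444),interpolation=cv2.INTER_CUBIC))
```

```text
(no output)
```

View pics/topc.png

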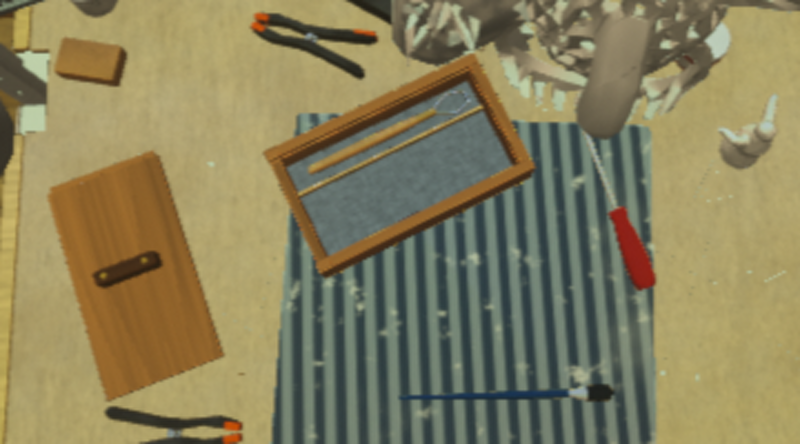

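View pics/scene0.png

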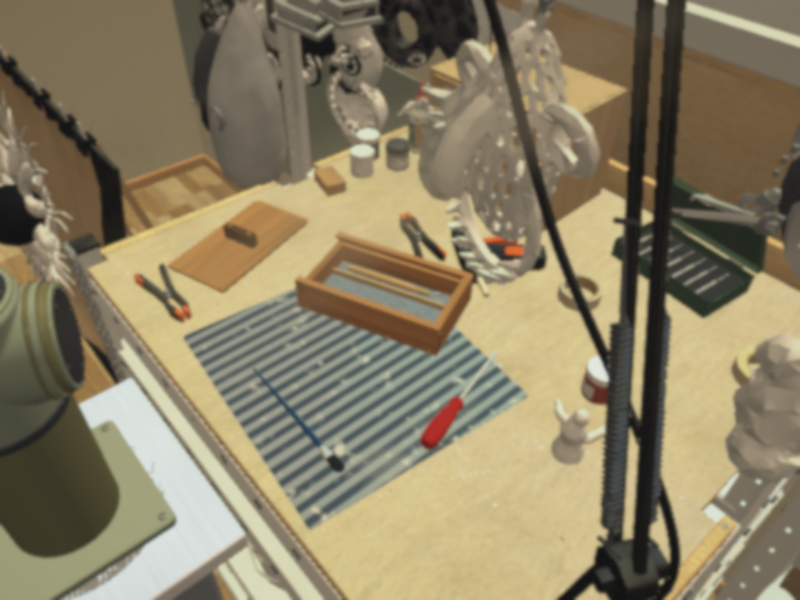

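```bash
cat > h.py <<'E'
import numpy as np,cv2
from scipy.spatial.transform import Rotation as Rot
def unproj(d,px,z):
    px=np.atleast_2d(np.array(px,float));K=d["intrinsics"];R=d["R"];t=d["t"]
    r=np.c_[px,np.ones(len(px))]@np.linalg.inv(K).T@R
    c=-R.T@t
    return c+r*((z-c[2])/r[:,2])[:,None]
def wrist_ray(w,s,px):
    px=np.atleast_2d(np.array(px,float));K=w["intrinsics"];u=(px-K[:2,2])/K[0,0]
    th=np.linalg.norm(u,axis=1,keepdims=True)
    r=np.c_[u/np.maximum(th,1e-9)*np.sin(th),np.cos(th)]
    T=w["T_tool_cam"];Rt=Rot.from_quat(s["tcp_rot"]).as_matrix()
    return np.array(s["ee_pos"])+Rt@T[:3,3], r@T[:3,:3].T@Rt.T
def wun(w,s,px,z):
    c,r=wrist_ray(w,s,px);return c+r*((z-c[2])/r[:,2])[:,None]
def wproj(w,s,X):
    T=w["T_tool_cam"];Rt=Rot.from_quat(s["tcp_rot"]).as_matrix()
    p=(np.atleast_2d(X)-np.array(s["ee_pos"]))@Rt;p=(p-T[:3,3])@T[:3,:3]
    th=np.arctan2(np.hypot(p[:,0],p[:,1]),p[:,2]);n=np.hypot(p[:,0],p[:,1])
    return w["intrinsics"][:2,2]+w["intrinsics"][0,0]*th[:,None]*p[:,:2]/n[:,None]
def shot(name,s=None):
    from cell import manip,camera
    s=manip.read_state();w=camera("wrist");np.savez(f"pics/{name}.npz",**w,**{"s_"+k:v for k,v in s.items()})
    cv2.imwrite(f"pics/{name}.png",cv2.resize(w["img"][:,:,::-1],(800,600),interpolation=cv2.INTER_CUBIC));return s,w
E
python3 - <<'E'
import numpy as np
from h import *
d=np.load("pics/top0.npz")
f=lambda p:np.array(p)/2.2222+[90,150]
np.set_printoptions(precision=4,suppress=True)
b=unproj(d,f([(266,155),(474,57),(533,170),(322,273)]),.06);print("box",b,b.mean(0),[np.linalg.norm(b[i]-b[i-1]) for i in range(4)])
l=unproj(d,f([(50,188),(154,153),(223,355),(109,400)]),.006);print("lid",l,l.mean(0),[np.linalg.norm(l[i]-l[i-1]) for i in range(4)])
print("pull",unproj(d,f([(95,272),(160,255)]),.032))
print("drv",unproj(d,f([(617,210),(647,287)]),.016), unproj(d,f([(590,140)]),.016))
for z in(.0,.1,.2,.3,.4,.5):print("hang",z,unproj(d,f([(600,130)]),z),unproj(d,f([(460,50)]),z))
print("maq",unproj(d,f([(745,150)]),0.03),"pot",unproj(d,[(407,173)],.05))
c=-d["R"].T@d["t"];print(c)
s=np.load("pics/scene0.npz");g=lambda p:np.array(p)*.7
print("sc maq",unproj(s,g([(570,455)]),0),"pot",unproj(s,g([(597,385)]),.026),"lid",unproj(s,g([(262,202),(307,218),(222,290),(170,265)]),.006))
print("sc box",unproj(s,g([(340,235),(473,277),(436,347),(298,282)]),.06))
# hanging mask lower end in scene
E
```

```text
box [[ 0.5401  0.1756  0.06  ]
 [ 0.6361 -0.045   0.06  ]
 [ 0.511  -0.0981  0.06  ]
 [ 0.4162  0.1202  0.06  ]] [0.5259 0.0382 0.06  ] [np.float64(0.13575907804194223), np.float64(0.24058430511046153), np.float64(0.13588066024780357), np.float64(0.2380133534318779)]
lid [[0.5279 0.4195 0.006 ]
 [0.5615 0.3076 0.006 ]
 [0.3424 0.2305 0.006 ]
 [0.3029 0.3471 0.006 ]] [0.4337 0.3262 0.006 ] [np.float64(0.23628957812876641), np.float64(0.11681301453890093), np.float64(0.2322245119542627), np.float64(0.12306329889636812)]
pull [[0.4314 0.3574 0.032 ]
 [0.4458 0.2908 0.032 ]]
drv [[ 0.4727 -0.1893  0.016 ]
 [ 0.3904 -0.2126  0.016 ]] [[ 0.5506 -0.1676  0.016 ]]
hang 0.0 [[ 0.5653 -0.1827  0.    ]] [[ 0.6661 -0.0336  0.    ]]
hang 0.1 [[ 0.5398 -0.1626  0.1   ]] [[ 0.6303 -0.0287  0.1   ]]
hang 0.2 [[ 0.5143 -0.1424  0.2   ]] [[ 0.5946 -0.0238  0.2   ]]
hang 0.3 [[ 0.4888 -0.1223  0.3   ]] [[ 0.5588 -0.0189  0.3   ]]
hang 0.4 [[ 0.4634 -0.1022  0.4   ]] [[ 0.523 -0.014  0.4  ]]
hang 0.5 [[ 0.4379 -0.0821  0.5   ]] [[ 0.4873 -0.0091  0.5   ]]
maq [[ 0.5282 -0.3284  0.03  ]] pot [[ 0.6341 -0.2922  0.05  ]]
[0.3158 0.0144 0.9794]
sc maq [[ 0.5339 -0.338   0.    ]] pot [[ 0.6376 -0.2967  0.026 ]] lid [[0.5282 0.4106 0.006 ]
 [0.5654 0.3126 0.006 ]
 [0.3416 0.2343 0.006 ]
 [0.3053 0.3472 0.006 ]]
sc box [[ 0.5408  0.1729  0.06  ]
 [ 0.6376 -0.047   0.06  ]
 [ 0.4893 -0.1207  0.06  ]
 [ 0.4181  0.1176  0.06  ]]
```

Run:
```python
import numpy as np
from h import *
d=np.load("pics/top0.npz");s=np.load("pics/scene0.npz")
f=lambda p:np.array(p)/2.2222+[90,150]
for p in [(600,130),(510,80),(420,60)]:
  for z in(.05,.1,.2,.3,.4,.5,.6,.7):
    X=unproj(d,f([p]),z)[0];q=s["R"]@X+s["t"];u=s["intrinsics"]@q;print(p,X.round(3),(u[:2]/u[2]/.7).round())
cv2.imwrite("pics/topfull.png",np.hstack([cv2.resize(d["img"][:260,200:500,::-1],(400,347)),cv2.resize(s["img"][0:260,200:500,::-1],(400,347))]))
```

```text
(600, 130) [ 0.553 -0.173  0.05 ] [493. 352.]
(600, 130) [ 0.54  -0.163  0.1  ] [485. 327.]
(600, 130) [ 0.514 -0.142  0.2  ] [468. 272.]
(600, 130) [ 0.489 -0.122  0.3  ] [448. 206.]
(600, 130) [ 0.463 -0.102  0.4  ] [424. 128.]
(600, 130) [ 0.438 -0.082  0.5  ] [395.  33.]
(600, 130) [ 0.412 -0.062  0.6  ] [358. -85.]
(600, 130) [ 0.387 -0.042  0.7  ] [ 312. -236.]
(510, 80) [ 0.612 -0.082  0.05 ] [477. 300.]
(510, 80) [ 0.596 -0.077  0.1  ] [470. 278.]
(510, 80) [ 0.564 -0.067  0.2  ] [455. 229.]
(510, 80) [ 0.532 -0.056  0.3  ] [437. 170.]
(510, 80) [ 0.5   -0.046  0.4  ] [415.  99.]
(510, 80) [ 0.469 -0.036  0.5  ] [388.  12.]
(510, 80) [ 0.437 -0.025  0.6  ] [354. -97.]
(510, 80) [ 0.405 -0.015  0.7  ] [ 311. -240.]
(420, 60) [0.639 0.012 0.05 ] [447. 263.]
(420, 60) [0.622 0.012 0.1  ] [441. 243.]
(420, 60) [0.587 0.013 0.2  ] [428. 198.]
(420, 60) [0.552 0.013 0.3  ] [412. 143.]
(420, 60) [0.517 0.013 0.4  ] [393.  78.]
(420, 60) [0.483 0.013 0.5  ] [369.  -4.]
(420, 60) [0.448 0.013 0.6  ] [ 339. -107.]
(420, 60) [0.413 0.014 0.7  ] [ 299. -243.]
```

View pics/topfull.png

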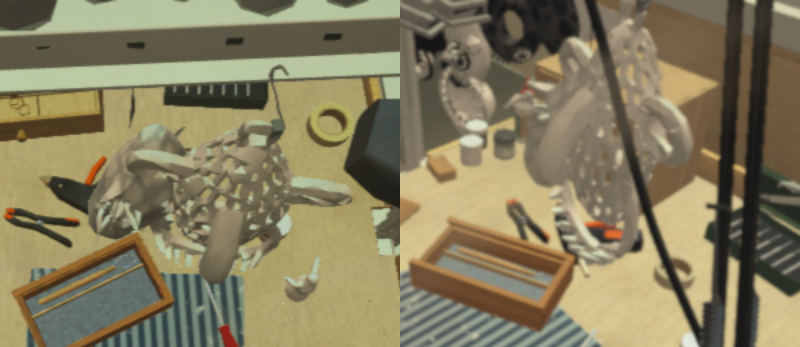

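Call:
carry_out([
  [[-0.0415, -0.0194, -0.0025, 0, 0, 0, 1], [-0.0415, -0.0194, -0.0025, 0, 0, 0, 1], [-0.0415, -0.0194, -0.0025, 0, 0, 0, 1], [-0.0415, -0.0194, -0.0025, 0, 0, 0, 1], [-0.0415, -0.0194, -0.0025, 0, 0, 0, 1], [-0.0415, -0.0194, -0.0025, 0, 0, 0, 1], [-0.0415, -0.0194, -0.0025, 0, 0, 0, 1], [-0.0415, -0.0194, -0.0025, 0, 0, 0, 1], [0, 0, 0, 0, 0, 0, 1], [0, 0, 0, 0, 0, 0, 1]],
])

```text
time_s: 1.95
ee_pos: [0.4212, 0.3304, 0.2212]
tcp_rot: [0.118, 0.993, 0.0, -0.0]
force: [-0.8, 0.9, -0.1]
opening: 0.0857
grip_force: 0.0
```

Run:
```python
from h import *
s,w=shot("w1")
print(s["ee_pos"],s["tcp_rot"],s["time_s"])
```

```text
[0.42118308 0.33036366 0.22115683] [ 1.18470629e-01  9.92957509e-01  1.45263002e-04 -2.71935389e-04] 1.95
```

View pics/w1.png

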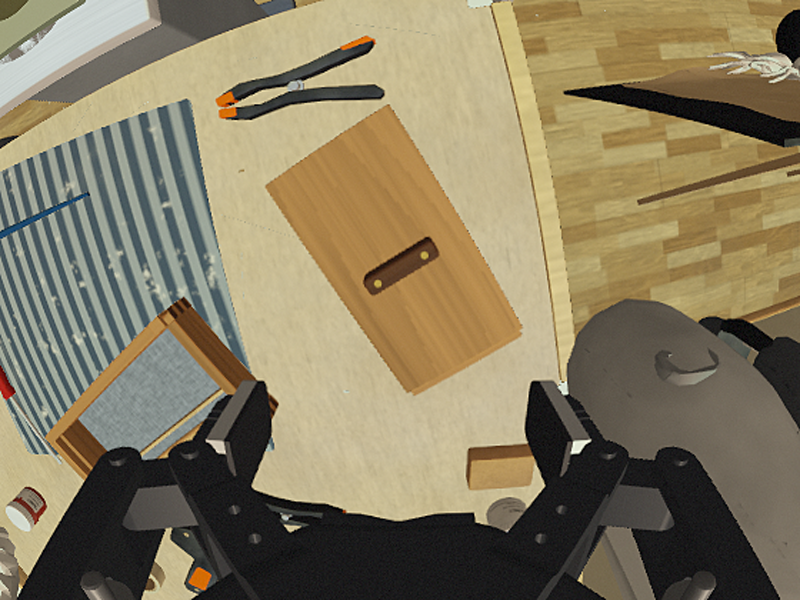

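Run:
```python
from h import *
d=np.load("pics/w1.npz");im=d["img"][:,:,::-1]
a=cv2.resize(im[210:290,275:375],(500,400),interpolation=cv2.INTER_CUBIC);b=cv2.resize(im[60:140,180:300],(300,200))
o=np.zeros((400,800,3),np.uint8);o[:,:500]=a;o[:200,500:]=b
o[200:,500:]=cv2.resize(im[200:330,0:195],(300,200))
cv2.imwrite("pics/w1c.png",o)
```

```text
(no output)
```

View pics/w1c.png

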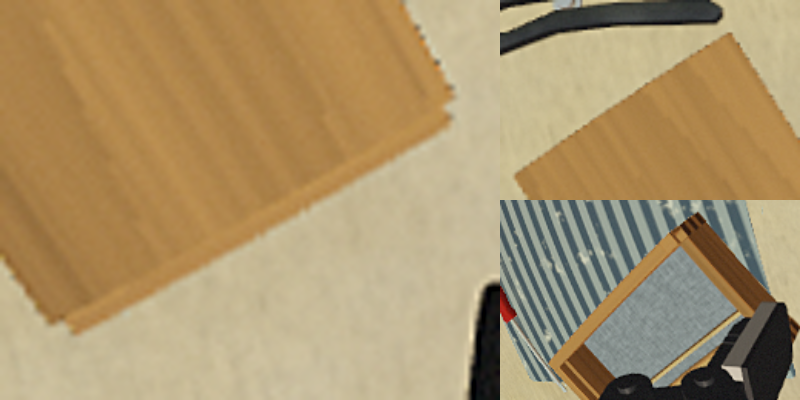

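Call:
carry_out([
  [[-0.0055, -0.0464, 0.0018, 0, 0, 0, 1], [-0.0055, -0.0464, 0.0018, 0, 0, 0, 1], [-0.0055, -0.0464, 0.0018, 0, 0, 0, 1], [-0.0055, -0.0464, 0.0018, 0, 0, 0, 1], [-0.0055, -0.0464, 0.0018, 0, 0, 0, 1], [-0.0055, -0.0464, 0.0018, 0, 0, 0, 1], [-0.0055, -0.0464, 0.0018, 0, 0, 0, 1], [-0.0055, -0.0464, 0.0018, 0, 0, 0, 1], [-0.0055, -0.0464, 0.0018, 0, 0, 0, 1], [-0.0055, -0.0464, 0.0018, 0, 0, 0, 1], [-0.0055, -0.0464, 0.0018, 0, 0, 0, 1], [0, 0, 0, 0, 0, -0.0411, 1], [0, 0, 0, 0, 0, -0.0411, 1], [0, 0, 0, 0, 0, -0.0411, 1], [0, 0, 0, 0, 0, -0.0411, 1], [0, 0, 0, 0, 0, 0, 1], [0, 0, 0, 0, 0, 0, 1]],
])

```text
time_s: 3.7
ee_pos: [0.3609, -0.1783, 0.2013]
tcp_rot: [-0.14, 0.99, 0.0, 0.0]
force: [0.7, 0.6, -0.1]
opening: 0.0855
grip_force: 0.0
```

Run:
```python
from h import *
np.set_printoptions(precision=4,suppress=True)
d=dict(np.load("pics/w1.npz"));s1={"ee_pos":d["s_ee_pos"],"tcp_rot":d["s_tcp_rot"]}
# near corners, far shoulder corners (crop: x/5+275,y/5+210)
nc=np.array([(388,105),(267,186)])*.7
fc=np.array([(455,100),(52,325)])/5+[275,210]
P=wun(d,s1,np.vstack([nc,fc]),.006);print("lid",P)
m=(P[0]+P[1])/2-(P[2]+P[3])/2;print(np.linalg.norm(P[0]-P[1]),np.linalg.norm(P[2]-P[3]),"len(231)",np.linalg.norm(m),"yhead",np.degrees(np.arctan2(m[1],m[0])))
u=m/np.linalg.norm(m);print("center",P.mean(0)+u*(-3.5e-3))
print("pull",wun(d,s1,np.array([(367,284),(439,248)])*.7,.032))
from cell import look_for
s,w=shot("w2")
print(s["ee_pos"],s["tcp_rot"],s["time_s"])
for n in ["screwdriver","driver_handle","tool_box"]: print(n,[(np.round(np.array(r["extent"])/.7).tolist(),round(r["confidence"],2)) for r in look_for("wrist",n)[:2]])
```

```text
lid [[0.3026 0.3497 0.006 ]
 [0.3417 0.2341 0.006 ]
 [0.5208 0.4233 0.006 ]
 [0.5593 0.3054 0.006 ]]
0.12201906547416799 0.12403638400097768 len(231) 0.22963835140549296 yhead -161.60893728582133
center [0.4344 0.3292 0.006 ]
pull [[0.4394 0.299  0.032 ]
 [0.4241 0.3621 0.032 ]]
[ 0.3609 -0.1783  0.2013] [-0.1401  0.9901  0.0001  0.    ] 3.7
screwdriver [([335.0, 275.0, 361.0, 467.0], 0.79)]
driver_handle [([331.0, 271.0, 364.0, 476.0], 0.61), ([435.0, 389.0, 695.0, 537.0], 0.28)]
tool_box [([432.0, 381.0, 694.0, 544.0], 0.6)]
```

View pics/w2.png

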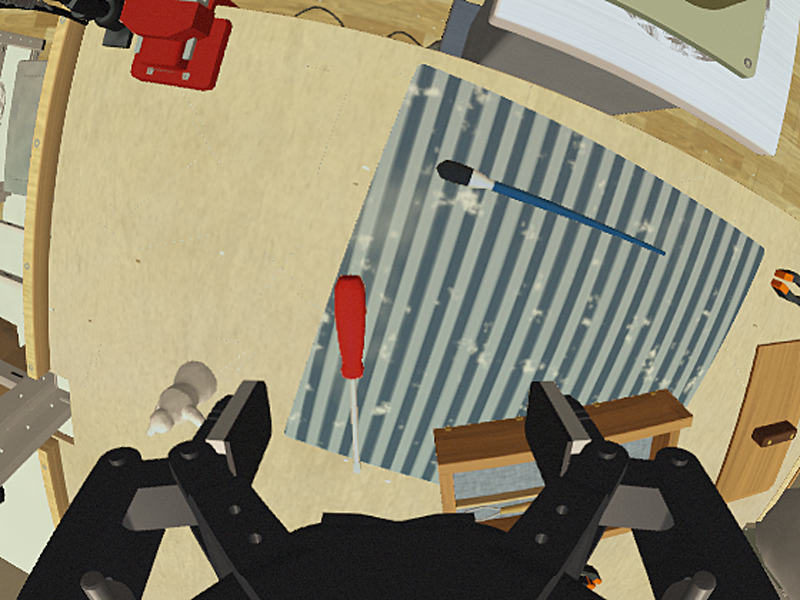

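```bash
cat >> h.py <<'E'
def go(pos,psi,s=None):
    if s is None:
        from cell import manip;s=manip.read_state()
    R=Rot.from_quat(s["tcp_rot"]);a=np.radians(psi)
    y=np.array([np.cos(a),np.sin(a),0]);z=np.array([0,0,-1.]);x=np.cross(y,z)
    G=Rot.from_matrix(np.c_[x,y,z]);print("now",np.round(s["ee_pos"],4),"psi",np.degrees(np.arctan2(*R.apply([0,1,0])[1::-1])).round(2),"t",s["time_s"],"F",np.round(s["force"],1),"open",round(s["opening"],4))
    print("shift(before turn)",(R.inv().apply(np.array(pos)-s["ee_pos"])).round(4),"turn/pi",((R.inv()*G).as_rotvec()/np.pi).round(4),"shift(after turn)",(G.inv().apply(np.array(pos)-s["ee_pos"])).round(4))
E
python3 - <<'E'
from h import *
np.set_printoptions(precision=4,suppress=True)
d=dict(np.load("pics/w2.npz"));s={k[2:]:d[k] for k in d if k[:2]=="s_"};s["opening"]=float(s["opening"])
P=wun(d,s,np.array([(350,276),(352,378),(358,471)])*.7,.018);P[0]=wun(d,s,np.array([(350,276)])*.7,.02)[0]
print(P,np.linalg.norm(P[0]-P[1]),np.linalg.norm(P[0]-P[2]))
v=P[0]-P[2];h=np.degrees(np.arctan2(v[1],v[0]));print("heading",h)
u=v/np.linalg.norm(v);mid=(P[0]+P[2])/2;g=mid+.058*u;print("mid",mid,"grip",g)
go([g[0],g[1],.10],h+270,s)
B=wun(d,s,np.array([(687,396),(434,430),(441,469)])*.7,.06);print("box near edge",B)
E
```

```text
[[ 0.3868 -0.2111  0.02  ]
 [ 0.4751 -0.1875  0.018 ]
 [ 0.574  -0.1578  0.018 ]] 0.09146058479815933 0.19462344398977946
heading -164.10642247748532
mid [ 0.4804 -0.1845  0.019 ] grip [ 0.4246 -0.2004  0.0196]
now [ 0.3609 -0.1783  0.2013] psi 106.11 t 3.7 F [ 0.7  0.6 -0.1] open 0.0855
shift(before turn) [-0.0551 -0.0389  0.1013] turn/pi [0.0001 0.     0.0012] shift(after turn) [-0.0552 -0.0387  0.1013]
box near edge [[ 0.3987  0.1044  0.06  ]
 [ 0.4809 -0.1143  0.06  ]
 [ 0.5183 -0.0957  0.06  ]]
```

Call:
carry_out([
  [[-0.0275, -0.0195, 0.02, 0, 0, 0, 1], [-0.0275, -0.0195, 0.02, 0, 0, 0, 1], [0, 0, 0.039, 0, 0, 0, 1], [0, 0, 0.039, 0, 0, 0, 1], [0, 0, 0.039, 0, 0, 0, 1], [0, 0, 0.039, 0, 0, 0, 1], [0, 0, 0, 0, 0, 0, 1], [0, 0, 0, 0, 0, 0, 0.1], [0, 0, 0, 0, 0, 0, 0.1], [0, 0, 0, 0, 0, 0, 0.1], [0, 0, 0, 0, 0, 0, 0.1], [0, 0, 0, 0, 0, 0, 0.1], [0, 0, 0, 0, 0, 0, 0.1], [0, 0, 0, 0, 0, 0, 0.1]],
], grip_force=50)

```text
time_s: 5.3
ee_pos: [0.4245, -0.2017, 0.0057]
tcp_rot: [-0.14, 0.99, -0.0, 0.0]
force: [-0.2, -0.6, 0.1]
opening: 0.0085
grip_force: 0.0
```

Run:
```python
from h import *
s,w=shot("w3");print(s["ee_pos"],s["opening"],s["grip_force"])
```

```text
[ 0.42445006 -0.20167627  0.00565687] 0.00848741888666788 0.0
```

View pics/w3.png

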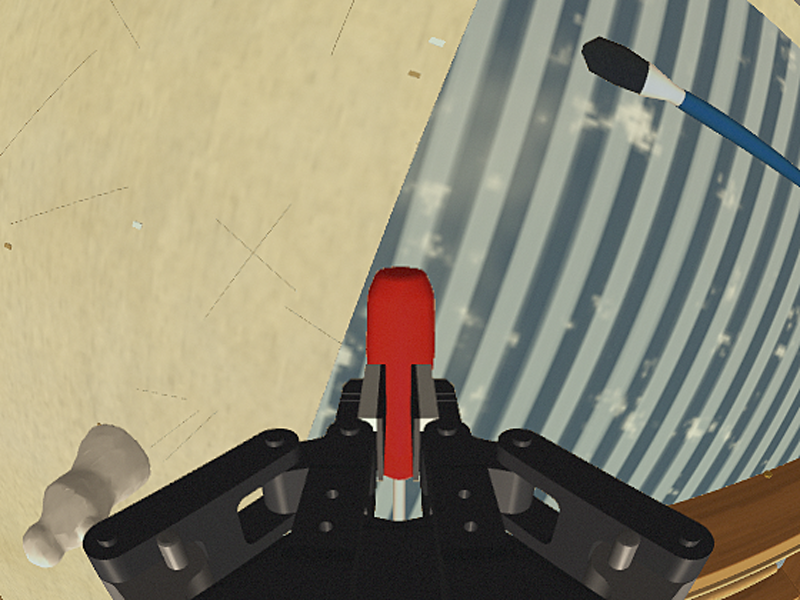

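Run:
```python
from h import *
np.set_printoptions(precision=3,suppress=True)
d=dict(np.load("pics/w3.npz"));s={k[2:]:d[k] for k in d if k[:2]=="s_"}
R=Rot.from_quat(s["tcp_rot"])
for z in(0,-.01,-.019,-.03,-.04):
  for x in(.011,-.011):
    print(z,x,(wproj(d,s,s["ee_pos"]+R.apply([[x,-.004,z],[x,.004,z]]))/.7).round(0).tolist())
# handle width/pos at various heights
for z in(.016,.03): 
  P=wun(d,s,np.array([(400,267),(368,340),(435,340),(400,480)])*.7,z);print(z,P,np.linalg.norm(P[1]-P[2]),np.linalg.norm(P[0]-P[3]))
```

```text
0 0.011 [[391.0, 329.0], [411.0, 329.0]]
0 -0.011 [[391.0, 378.0], [411.0, 378.0]]
-0.01 0.011 [[391.0, 339.0], [412.0, 339.0]]
-0.01 -0.011 [[391.0, 390.0], [411.0, 390.0]]
-0.019 0.011 [[391.0, 349.0], [413.0, 349.0]]
-0.019 -0.011 [[391.0, 401.0], [412.0, 401.0]]
-0.03 0.011 [[390.0, 362.0], [414.0, 362.0]]
-0.03 -0.011 [[391.0, 416.0], [413.0, 416.0]]
-0.04 0.011 [[390.0, 375.0], [415.0, 375.0]]
-0.04 -0.011 [[390.0, 432.0], [414.0, 432.0]]
0.016 [[ 0.387 -0.213  0.016]
 [ 0.418 -0.217  0.016]
 [ 0.411 -0.192  0.016]
 [ 0.48  -0.186  0.016]] 0.025408074974232354 0.09685912713645144
0.03 [[ 0.384 -0.214  0.03 ]
 [ 0.412 -0.218  0.03 ]
 [ 0.405 -0.195  0.03 ]
 [ 0.469 -0.189  0.03 ]] 0.02321384795423023 0.08849442756310087
```

Call:
carry_out([
  [[0, 0, 0, 0, 0, 0, 0.1], [0, 0, 0, 0, 0, 0, 0.1], [0, 0, 0, 0, 0, 0, 0.1]],
])

```text
time_s: 5.65
ee_pos: [0.4243, -0.2016, 0.0053]
tcp_rot: [-0.14, 0.99, 0.0, -0.0]
force: [-0.1, -0.4, -0.2]
opening: 0.0082
grip_force: 0.0
```

Run:
```python
from h import *
np.set_printoptions(precision=3,suppress=True)
d=dict(np.load("pics/w2.npz"));s={k[2:]:d[k] for k in d if k[:2]=="s_"}
R=Rot.from_quat(s["tcp_rot"])
for z in(0,-.013,-.03,-.045):
  for x in(.011,-.011):
    print(z,x,(wproj(d,s,s["ee_pos"]+R.apply([[x,-.0425,z],[x,.0425,z]]))/.7).round(0).tolist())
d=np.load("pics/w3.npz")["img"][240:350,220:340,::-1];e=np.load("pics/w2.npz")["img"][250:350,130:250,::-1]
cv2.imwrite("pics/w3c.png",np.hstack([cv2.resize(d,(400,366),interpolation=cv2.INTER_CUBIC),cv2.resize(e,(400,366),interpolation=cv2.INTER_CUBIC)]))
```

```text
0 0.011 [[296.0, 329.0], [506.0, 329.0]]
0 -0.011 [[301.0, 377.0], [501.0, 377.0]]
-0.013 0.011 [[289.0, 341.0], [513.0, 341.0]]
-0.013 -0.011 [[295.0, 392.0], [508.0, 391.0]]
-0.03 0.011 [[279.0, 360.0], [524.0, 360.0]]
-0.03 -0.011 [[286.0, 414.0], [517.0, 414.0]]
-0.045 0.011 [[269.0, 381.0], [535.0, 380.0]]
-0.045 -0.011 [[277.0, 437.0], [527.0, 437.0]]
```

View pics/w3c.png

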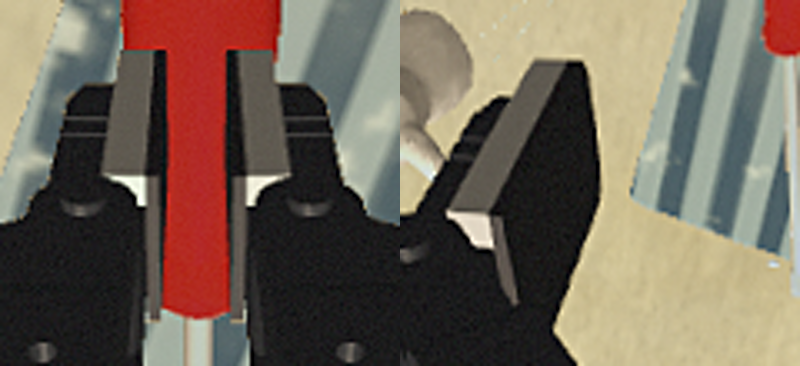

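Call:
carry_out([
  [[0, 0, 0, 0, 0, 0, 0.6], [0, 0, 0, 0, 0, 0, 0.6], [0, 0, 0, 0, 0, 0, 0.6], [0, 0, 0, 0, 0, 0, 0.6], [0, 0, 0.005, 0, 0, 0, 0.6], [0, 0, 0.005, 0, 0, 0, 0.6], [0, 0, 0.004, 0, 0, 0, 0.6], [0, 0, 0, 0, 0, 0, 0.6]],
])

```text
time_s: 6.45
ee_pos: [0.4235, -0.201, -0.0096]
tcp_rot: [-0.14, 0.99, 0.001, -0.001]
force: [-0.7, -0.2, 0.3]
opening: 0.0514
grip_force: 0.0
```

Call:
carry_out([
  [[0, 0, 0.004, 0, 0, 0, 0.6], [0, 0, 0.004, 0, 0, 0, 0.6], [0, 0, 0.004, 0, 0, 0, 0.6], [0, 0, 0, 0, 0, 0, 0.6], [0, 0, 0, 0, 0, 0, 0.1], [0, 0, 0, 0, 0, 0, 0.1], [0, 0, 0, 0, 0, 0, 0.1], [0, 0, 0, 0, 0, 0, 0.1], [0, 0, 0, 0, 0, 0, 0.1], [0, 0, 0, 0, 0, 0, 0.1]],
], grip_force=50)

```text
time_s: 7.45
ee_pos: [0.4247, -0.2018, -0.0203]
tcp_rot: [-0.14, 0.99, -0.0, 0.0]
force: [0.2, -0.3, 2.7]
opening: 0.0248
grip_force: 49.6
```

Call:
carry_out([
  [[0, 0, -0.03, 0, 0, 0, 0.1], [0, 0, -0.04, 0, 0, 0, 0.1], [0, 0, -0.04, 0, 0, 0, 0.1], [0.0282, 0.0195, 0, 0, 0, 0, 0.1], [0.0282, 0.0195, 0, 0, 0, 0, 0.1], [0, 0, 0, 0, 0, 0.0417, 0.1], [0, 0, 0, 0, 0, 0.0417, 0.1], [0, 0, 0, 0, 0, 0.0417, 0.1], [0, 0, 0, 0, 0, 0.0417, 0.1], [0, 0, 0, 0, 0, 0.0417, 0.1], [0, 0, 0, 0, 0, 0.0417, 0.1], [0, 0, 0, 0, 0, 0.0417, 0.1], [0, 0, 0, 0, 0, 0.0417, 0.1], [0, 0, 0, 0, 0, 0.0417, 0.1], [0, 0, 0, 0, 0, 0.0417, 0.1], [0, 0, 0, 0, 0, 0.0417, 0.1], [0, 0, 0, 0, 0, 0, 0.1]],
])

```text
time_s: 9.15
ee_pos: [0.3588, -0.1794, 0.0889]
tcp_rot: [0.548, 0.837, 0.0, -0.001]
force: [0.1, 0.5, 0.1]
opening: 0.025
grip_force: 49.4
```

Call:
carry_out([
  [[0.0359, 0.025, -0.003, 0, 0, 0, 0.1], [0.0359, 0.025, -0.003, 0, 0, 0, 0.1], [0.0359, 0.025, -0.003, 0, 0, 0, 0.1], [0.0359, 0.025, -0.003, 0, 0, 0, 0.1], [0.0359, 0.025, -0.003, 0, 0, 0, 0.1], [0.0359, 0.025, -0.003, 0, 0, 0, 0.1], [0.0359, 0.025, -0.003, 0, 0, 0, 0.1], [0, 0, 0, 0, 0, 0, 0.1], [0, 0, 0, 0, 0, 0, 0.1]],
])

```text
time_s: 10.05
ee_pos: [0.4187, 0.1213, 0.1101]
tcp_rot: [0.546, 0.838, -0.0, -0.0]
force: [-0.7, -0.4, -0.8]
opening: 0.0251
grip_force: 49.5
```

Run:
```python
from h import *
s,w=shot("w4");go([.488,.08,.06],23.5,s);print(s["grip_force"])
```

```text
now [0.4187 0.1213 0.1101] psi 23.87 t 10.05 F [-0.7 -0.4 -0.8] open 0.0251
shift(before turn) [-0.0658  0.0467  0.05  ] turn/pi [-0.0003  0.      0.0021] shift(after turn) [-0.0655  0.0471  0.0501]
49.482513070106506
```

View pics/w4.png

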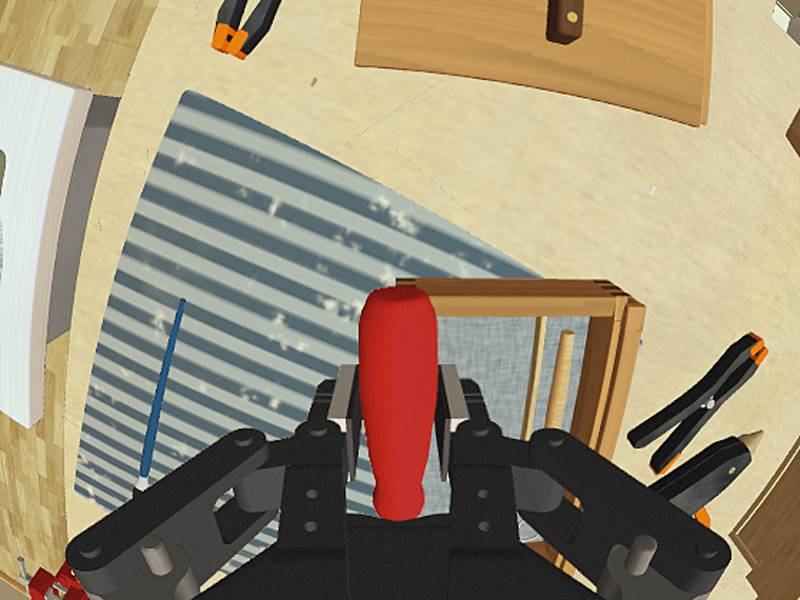

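Run:
```python
from h import *
np.set_printoptions(precision=4,suppress=True)
d=dict(np.load("pics/w4.npz"));s={k[2:]:d[k] for k in d if k[:2]=="s_"};s["opening"]=float(s["opening"])
D=wun(d,s,np.array([(543,320),(527,440)])*.7,.021);v=D[0]-D[1];print("div",D,np.degrees(np.arctan2(v[1],v[0])))
E=wun(d,s,np.array([(440,279),(580,281)])*.7,.043);print("end",E)
b=np.array([.526,.038]);a=np.radians(113.5);yb=np.array([np.cos(a),np.sin(a)]);xb=np.array([yb[1],-yb[0]])
for P in np.vstack([D,E]): print("box coords",(P[:2]-b)@xb,(P[:2]-b)@yb)
t=b-.019*xb+.058*yb;print(t);go([*t,.04],23.5,s)
H=wun(d,s,np.array([(398,288),(398,520)])*.7,.13);print("driver in hand",[R for R in H])
```

```text
div [[0.5085 0.1382 0.021 ]
 [0.545  0.0561 0.021 ]] 113.96570847998643
end [[0.4338 0.1402 0.043 ]
 [0.5073 0.172  0.043 ]]
box coords 0.02391963728734071 0.09887767413546587
box coords 0.024649997855539747 0.009023917292217598
box coords -0.04382085925425252 0.13047527320329075
box coords 0.036321070505518395 0.13037039216492546
[0.4854 0.0836]
now [0.4187 0.1213 0.1101] psi 23.87 t 10.05 F [-0.7 -0.4 -0.8] open 0.0251
shift(before turn) [-0.0614  0.0459  0.07  ] turn/pi [-0.0003  0.      0.0021] shift(after turn) [-0.0612  0.0462  0.0701]
driver in hand [array([0.4049, 0.1499, 0.13  ]), array([0.4485, 0.0513, 0.13  ])]
```

Call:
carry_out([
  [[0, 0, 0.0275, 0, 0, 0, 0.1], [0, 0, 0.0275, 0, 0, 0, 0.1], [-0.0307, 0.023, 0, 0, 0, 0, 0.1], [-0.0307, 0.023, 0, 0, 0, 0, 0.1], [0, 0, 0, 0, 0, 0, 0.1], [0, 0, 0.016, 0, 0, 0, 0.1], [0, 0, 0.016, 0, 0, 0, 0.1], [0, 0, 0.016, 0, 0, 0, 0.1], [0, 0, 0.012, 0, 0, 0, 0.1], [0, 0, 0, 0, 0, 0, 0.1]],
])

```text
time_s: 11.1
ee_pos: [0.4834, 0.0817, -0.0064]
tcp_rot: [0.548, 0.836, -0.001, -0.002]
force: [0.2, 1.3, -0.8]
opening: 0.025
grip_force: 49.6
```

Call:
carry_out([
  [[0, 0, 0.003, 0, 0, 0, 0.1], [0, 0, 0.003, 0, 0, 0, 0.1], [0, 0, 0, 0, 0, 0, 0.1]],
])

```text
time_s: 11.4
ee_pos: [0.4862, 0.0826, -0.0103]
tcp_rot: [0.548, 0.837, 0.0, 0.0]
force: [-0.3, 0.3, -0.5]
opening: 0.0248
grip_force: 49.6
```

Call:
carry_out([
  [[0, 0, 0.001, 0, 0, 0, 0.45], [0, 0, 0, 0, 0, 0, 0.45], [0, 0, 0, 0, 0, 0, 0.45], [0, 0, -0.01, 0, 0, 0, 0.45], [0, 0, -0.03, 0, 0, 0, 0.45], [0, 0, -0.04, 0, 0, 0, 0.45], [0, 0, -0.045, 0, 0, 0, 0.45], [0, 0, -0.045, 0, 0, 0, 0.45], [0, 0, 0, 0, 0, 0, 0.45], [0, 0, 0, 0, 0, 0, 0.45]],
])

```text
time_s: 12.4
ee_pos: [0.486, 0.0825, 0.1598]
tcp_rot: [0.548, 0.837, 0.0, 0.001]
force: [0.1, -0.9, -1.0]
opening: 0.0381
grip_force: 0.0
```

```bash
cat > fit.py <<'E'
# box pose by matching the projected box edges to image gradients in wrist + top pictures
from h import *
from scipy.optimize import minimize
def seg(a,b,n=60): return np.array(a)+(np.array(b)-np.array(a))*np.linspace(.03,.97,n)[:,None]
V=[[.07,-.122],[.07,.122],[-.07,.122],[-.07,-.122]]
E=[seg([sx*.07,-.122,.06],[sx*.07,.122,.06]) for sx in(1,-1)]+[seg([sx*.058,-.11,.06],[sx*.058,.11,.06]) for sx in(1,-1)]
E+=[seg([-.056,.122,.043],[.056,.122,.043]),seg([-.056,.11,.043],[.056,.11,.043]),seg([-.07,-.122,.06],[.07,-.122,.06]),seg([-.056,-.11,.06],[.056,-.11,.06]),seg([.02,-.11,.021],[.02,.1,.021]),seg([.024,-.11,.021],[.024,.1,.021])]
E=np.vstack(E)
def grad(im,sg):
    g=cv2.cvtColor(im,cv2.COLOR_RGB2GRAY).astype(np.float32);g=cv2.GaussianBlur(g,(0,0),sg)
    m=np.hypot(cv2.Sobel(g,cv2.CV_32F,1,0),cv2.Sobel(g,cv2.CV_32F,0,1));return np.minimum(m/np.percentile(m,97),1)
def pts(p,Z=E):
    c,s=np.cos(p[2]-np.pi/2),np.sin(p[2]-np.pi/2)
    return np.c_[p[0]+c*Z[:,0]-s*Z[:,1],p[1]+s*Z[:,0]+c*Z[:,1],Z[:,2]]
def tproj(d,X):
    q=X@d["R"].T+d["t"];q=q@d["intrinsics"].T;return q[:,:2]/q[:,2:]
def fit(proj,im,p0,mask=None,Z=E):
    p=np.array(p0,float)
    for sg,st in((2.5,.006),(1.2,.003),(.8,.001)):
        g=grad(im,sg)
        if mask is not None:g[mask]=0
        def f(q):
            u=proj(pts(q,Z)).astype(np.float32);return -float(cv2.remap(g,u[None,:,0].copy(),u[None,:,1].copy(),cv2.INTER_LINEAR).mean())
        # simplex with explicit size
        S=np.vstack([p,p+[st,0,0],p+[0,st,0],p+[0,0,st*5]])
        r=minimize(f,p,method="Nelder-Mead",options=dict(initial_simplex=S,xatol=1e-5,fatol=1e-6));p=r.x
    return p,r.fun
E
python3 - <<'E'
from fit import *
np.set_printoptions(precision=4,suppress=True)
s,w=shot("w5");print(s["ee_pos"],s["opening"],s["time_s"])
from cell import camera,look_for
p0=[.526,.038,np.radians(113.5)]
a=fit(lambda X:wproj(w,s,X),w["img"],p0);print("wrist",a,np.degrees(a[0][2]))
d=np.load("pics/top0.npz");b=fit(lambda X:tproj(d,X),d["img"],p0);print("top",b,np.degrees(b[0][2]))
d=np.load("pics/scene0.npz");b=fit(lambda X:tproj(d,X),d["img"],p0);print("scene",b,np.degrees(b[0][2]))
im=w["img"].copy()
for q,c in((a[0],(0,255,0)),):
    for u in wproj(w,s,pts(q)): cv2.circle(im,tuple(int(round(v)) for v in u),0,c,-1)
cv2.imwrite("pics/w5o.png",cv2.resize(im[:,:,::-1],(800,600),interpolation=cv2.INTER_CUBIC))
for n in ["screwdriver","driver_handle","tool_box"]: print(n,[(np.round(np.array(r["extent"])).tolist(),round(r["confidence"],2)) for r in look_for("wrist",n)[:2]])
E
```

```text
[0.486  0.0825 0.1598] 0.03810182176305771 12.4
wrist (array([0.5266, 0.0378, 2.0041]), np.float64(-0.4166412353515625)) 114.82427148120357
top (array([0.5305, 0.0397, 1.9857]), np.float64(-0.38615769147872925)) 113.77397715419231
scene (array([0.5299, 0.0423, 1.9846]), np.float64(-0.43949538469314575)) 113.70982660581552
screwdriver [([265.0, 149.0, 293.0, 320.0], 0.92)]
driver_handle [([265.0, 146.0, 293.0, 324.0], 0.89), ([206.0, 0.0, 433.0, 29.0], 0.55)]
tool_box [([221.0, 117.0, 384.0, 359.0], 0.95), ([237.0, 0.0, 432.0, 28.0], 0.71)]
```

Run:
```python
from fit import *
np.set_printoptions(precision=4,suppress=True)
def ld(n):
    d=dict(np.load(f"pics/{n}.npz"));return d,{k[2:]:d[k] for k in d if k[:2]=="s_"}
p0=[.530,.041,np.radians(113.7)]
d,s=ld("w5")
uv=wproj(d,s,pts(p0));Z=E[uv[:,1]<262];print(len(Z),len(E))
for q in (p0,[.527,.038,np.radians(114.2)]):
    a=fit(lambda X:wproj(d,s,X),d["img"],q,Z=Z);print("wrist5",a,np.degrees(a[0][2]))
# outer walls bottom too
b0=np.vstack([E,seg([-.07,.122,0],[.07,.122,0])]);Z2=b0[wproj(d,s,pts(p0,b0))[:,1]<262]
a=fit(lambda X:wproj(d,s,X),d["img"],p0,Z=Z2);print("wrist5b",a,np.degrees(a[0][2]))
L=np.vstack([seg([sx*.06275,-.112,.006],[sx*.06275,.119,.006]) for sx in(1,-1)]+[seg([-.06275,.119,.006],[.06275,.119,.006]),seg([-.059,-.119,.005],[.059,-.119,.005]),seg([-.06275,-.112,.006],[.06275,-.112,.006])]
 +[seg([sx*.033,-.008,.032],[sx*.033,.008,.032],15) for sx in(1,-1)]+[seg([-.033,sy*.008,.032],[.033,sy*.008,.032],40) for sy in(1,-1)])
q0=[.434,.329,np.radians(-161.6)]
d1,s1=ld("w1");a=fit(lambda X:wproj(d1,s1,X),d1["img"],q0,Z=L);print("lid w1",a,np.degrees(a[0][2]))
for n in("top0","scene0"):
    t=np.load(f"pics/{n}.npz");a=fit(lambda X:tproj(t,X),t["img"],q0,Z=L);print("lid",n,a,np.degrees(a[0][2]))
```

```text
322 600
wrist5 (array([0.5281, 0.0401, 1.983 ]), np.float64(-0.4445193409919739)) 113.61919291325076
wrist5 (array([0.5282, 0.0401, 1.9849]), np.float64(-0.4435957968235016)) 113.72548364712627
wrist5b (array([0.5287, 0.0385, 1.9815]), np.float64(-0.49604031443595886)) 113.52897559858853
lid w1 (array([ 0.433 ,  0.3284, -2.8198]), np.float64(-0.5269196033477783)) -161.56545663033404
lid top0 (array([ 0.4343,  0.3271, -2.8212]), np.float64(-0.48576584458351135)) -161.6443700011245
lid scene0 (array([ 0.4323,  0.3255, -2.8172]), np.float64(-0.49742281436920166)) -161.41179879754264
```

Run:
```python
from h import *
np.set_printoptions(precision=4,suppress=True)
d=dict(np.load("pics/w5.npz"));s={k[2:]:d[k] for k in d if k[:2]=="s_"}
b=np.array([.529,.040]);a=np.radians(113.65);yb=np.array([np.cos(a),np.sin(a)]);xb=np.array([yb[1],-yb[0]])
for p,z in(((279,149),.025),((279,320),.023),((265,200),.023),((293,200),.023)):
    P=wun(d,s,[p],z)[0];print(p,(P[:2]-b)@xb,(P[:2]-b)@yb)
go([.4331,.3278,.06],18.45)
```

```text
(279, 149) -0.022610746135924082 0.09417746015336842
(279, 320) -0.022771989951339867 -0.10286728824300129
(265, 200) -0.036525349299091917 0.043267728223249646
(293, 200) -0.008789432184399981 0.04321097914112048
now [0.4839 0.0825 0.1562] psi 23.57 t 12.6 F [0.1 0.4 0.3] open 0.0383
shift(before turn) [0.2449 0.052  0.0964] turn/pi [-0.0015 -0.0005  0.0285] shift(after turn) [0.2487 0.0294 0.0962]
```

Call:
carry_out([
  [[0.0408, 0.0087, 0, 0, 0, 0, 1], [0.0408, 0.0087, 0, 0, 0, 0, 1], [0.0408, 0.0087, 0, 0, 0, 0, 1], [0.0408, 0.0087, 0, 0, 0, 0, 1], [0.0408, 0.0087, 0, 0, 0, 0, 1], [0.0408, 0.0087, 0, 0, 0, 0, 1], [0, 0, 0, 0, 0, 0.0285, 1], [0, 0, 0.035, 0, 0, 0, 1], [0, 0, 0.035, 0, 0, 0, 1], [0, 0, 0.03, 0, 0, 0, 1], [0, 0, 0, 0, 0, 0, 1]],
])

```text
time_s: 13.7
ee_pos: [0.4301, 0.3248, 0.0518]
tcp_rot: [0.585, 0.811, -0.007, -0.003]
force: [-0.8, -0.3, 0.2]
opening: 0.0856
grip_force: 0.0
```

Run:
```python
from fit import *
np.set_printoptions(precision=4,suppress=True)
s,w=shot("w6")
L=np.vstack([seg([sx*.06275,-.112,.006],[sx*.06275,.119,.006]) for sx in(1,-1)]+[seg([-.06275,.119,.006],[.06275,.119,.006])]
 +[seg([sx*.033,-.008,.032],[sx*.033,.008,.032],15) for sx in(1,-1)]+[seg([-.033,sy*.008,.032],[.033,sy*.008,.032],40) for sy in(1,-1)])
q0=[.4331,.3278,np.radians(-161.55)]
uv=wproj(w,s,pts(q0,L));Z=L[(uv[:,1]<262)&(uv[:,1]>2)&(uv[:,0]>2)&(uv[:,0]<558)];print(len(Z),len(L))
a=fit(lambda X:wproj(w,s,X),w["img"],q0,Z=Z);print(a,np.degrees(a[0][2]))
go([a[0][0],a[0][1],-.018],np.degrees(a[0][2])+180,s)
go([.4331,.3278,-.018],18.45,s)
```

```text
195 290
(array([ 0.4335,  0.3284, -2.8189]), np.float64(-0.7857696413993835)) -161.51266709471403
now [0.4301 0.3248 0.0518] psi 18.45 t 13.7 F [-0.8 -0.3  0.2] open 0.0856
shift(before turn) [0.0025 0.0054 0.0698] turn/pi [-0.0046  0.0008 -0.0002] shift(after turn) [0.0023 0.0044 0.0698]
now [0.4301 0.3248 0.0518] psi 18.45 t 13.7 F [-0.8 -0.3  0.2] open 0.0856
shift(before turn) [0.002  0.0048 0.0698] turn/pi [-0.0046  0.0008  0.    ] shift(after turn) [0.0019 0.0038 0.0698]
```

Call:
carry_out([
  [[0.0023, 0.0044, 0.02, 0, 0, 0, 1], [0, 0, 0.02, 0, 0, 0, 1], [0, 0, 0.015, 0, 0, 0, 1], [0, 0, 0.007, 0, 0, 0, 1], [0, 0, 0, 0, 0, 0, 1], [0, 0, 0, 0, 0, 0, 1]],
])

```text
time_s: 14.35
ee_pos: [0.44, 0.3318, -0.0028]
tcp_rot: [0.585, 0.811, 0.001, 0.0]
force: [0.1, 0.3, 0.9]
opening: 0.0853
grip_force: 0.0
```

Run:
```python
from h import *
go([.4334,.3283,-.018],18.49)
```

```text
now [ 0.44    0.3318 -0.0028] psi 18.44 t 14.35 F [0.1 0.3 0.9] open 0.0853
shift(before turn) [-0.0012 -0.0074  0.0152] turn/pi [ 0.0004 -0.0001 -0.0003] shift(after turn) [-0.0012 -0.0074  0.0152]
```

Call:
carry_out([
  [[-0.0012, -0.0074, 0.005, 0, 0, 0, 1], [0, 0, 0.01, 0, 0, 0, 1], [0, 0, 0, 0, 0, 0, 0.6], [0, 0, 0, 0, 0, 0, 0.3], [0, 0, 0, 0, 0, 0, 0.02], [0, 0, 0, 0, 0, 0, 0.02], [0, 0, 0, 0, 0, 0, 0.02], [0, 0, 0, 0, 0, 0, 0.02], [0, 0, 0, 0, 0, 0, 0.02], [0, 0, 0, 0, 0, 0, 0.02], [0, 0, 0, 0, 0, 0, 0.02]],
], grip_force=70)

```text
time_s: 15.45
ee_pos: [0.4334, 0.3283, -0.0181]
tcp_rot: [0.585, 0.811, 0.001, 0.0]
force: [1.1, 0.4, 4.8]
opening: 0.015
grip_force: 71.6
```

Run:
```python
from h import *
go([.426,.274,.075],-66.35)
```

```text
now [ 0.4334  0.3283 -0.0181] psi 18.44 t 15.45 F [1.1 0.4 4.8] open 0.015
shift(before turn) [-0.0492 -0.024  -0.0931] turn/pi [ 3.000e-04 -4.000e-04  4.711e-01] shift(after turn) [-0.0285  0.0468 -0.0931]
```

Call:
carry_out([
  [[0, 0, -0.02, 0, 0, 0, 0.02], [0, 0, -0.03, 0, 0, 0, 0.02], [0, 0, -0.03, 0, 0, 0, 0.02], [0, 0, 0, 0, 0, 0.0428, 0.02], [0, 0, 0, 0, 0, 0.0428, 0.02], [0, 0, 0, 0, 0, 0.0428, 0.02], [0, 0, 0, 0, 0, 0.0428, 0.02], [0, 0, 0, 0, 0, 0.0428, 0.02], [0, 0, 0, 0, 0, 0.0428, 0.02], [0, 0, 0, 0, 0, 0.0428, 0.02], [0, 0, 0, 0, 0, 0.0428, 0.02], [0, 0, 0, 0, 0, 0.0428, 0.02], [0, 0, 0, 0, 0, 0.0428, 0.02], [0, 0, 0, 0, 0, 0.0428, 0.02], [-0.028, 0.02, 0, 0, 0, 0, 0.02], [0, 0, 0, 0, 0, 0, 0.02], [0, 0, 0, 0, 0, 0, 0.02], [0, 0, 0, 0, 0, 0, 0.02]],
])

```text
time_s: 17.25
ee_pos: [0.4154, 0.2988, 0.0613]
tcp_rot: [0.979, 0.205, 0.0, -0.0]
force: [0.2, -0.2, -1.2]
opening: 0.0146
grip_force: 70.9
```

Run:
```python
from fit import *
np.set_printoptions(precision=4,suppress=True)
s,w=shot("w7")
go([.426,.274,.028],-66.35,s)
# lid in hand: plane at lid underside = TCP+.018
z0=s["ee_pos"][2]+.018
Lb=np.vstack([seg([.06275,-.112,.006],[.06275,.119,.006]),seg([.033,-.008,.032],[.033,.008,.032],15),seg([.059,-.119,.005],[.02,-.119,.005],30),seg([.06275,.119,.006],[.02,.119,.006],30)])+[0,0,z0]
q0=[s["ee_pos"][0],s["ee_pos"][1],np.radians(113.65)]
uv=wproj(w,s,pts(q0,Lb));k=(uv[:,0]>2)&(uv[:,0]<558)&(uv[:,1]>2)&(uv[:,1]<262);print(k.sum(),len(k),uv[[0,59]])
a=fit(lambda X:wproj(w,s,X),w["img"],q0,Z=Lb[k]);print("lid",a,np.degrees(a[0][2]),a[0][:2]-s["ee_pos"][:2])
p0=[.529,.040,np.radians(113.65)]
Bx=np.vstack([E,seg([-.07,.122,0],[.07,.122,0])])
uv=wproj(w,s,pts(p0,Bx));print("box pts in view",((uv[:,0]>2)&(uv[:,0]<558)&(uv[:,1]>2)&(uv[:,1]<418)).sum())
from cell import camera
for n in("top","scene"):
    t=camera(n);np.savez(f"pics/{n}7.npz",**t)
    Lt=np.vstack([seg([sx*.06275,-.112,.006],[sx*.06275,.119,.006]) for sx in(1,-1)]+[seg([-.06275,.119,.006],[.06275,.119,.006]),seg([-.059,-.119,.005],[.059,-.119,.005])])+[0,0,z0]
    a=fit(lambda X:tproj(t,X),t["img"],q0,Z=Lt);print("lid",n,a,np.degrees(a[0][2]))
    a=fit(lambda X:tproj(t,X),t["img"],p0);print("box",n,a,np.degrees(a[0][2]))
```

```text
now [0.4154 0.2988 0.0613] psi -66.3 t 17.25 F [ 0.2 -0.2 -1.2] open 0.0146
shift(before turn) [-0.0003  0.0269  0.0333] turn/pi [-0.0001 -0.0002  0.0003] shift(after turn) [-0.0003  0.0269  0.0333]
135 135 [[477.6406 148.2221]
 [ 65.9711 149.1866]]
lid (array([0.4161, 0.2982, 1.9845]), np.float64(-0.6361886858940125)) 113.70330502425664 [ 0.0006 -0.0006]
box pts in view 281
lid top (array([0.4164, 0.2977, 1.9832]), np.float64(-0.47981464862823486)) 113.62962347667549
box top (array([0.5305, 0.0396, 1.9853]), np.float64(-0.3892122805118561)) 113.7510304112443
lid scene (array([0.4127, 0.2949, 1.9981]), np.float64(-0.45833805203437805)) 114.48087078897764
box scene (array([0.5298, 0.0423, 1.9845]), np.float64(-0.47379109263420105)) 113.70453375044484
```

Call:
carry_out([
  [[0.0002, 0.012, 0.017, 0, 0, 0, 0.02], [0, 0.012, 0.0163, 0, 0, 0, 0.02], [0, 0, 0, 0, 0, 0, 0.02], [0, 0, 0, 0, 0, 0, 0.02], [0, 0, 0, 0, 0, 0, 0.02]],
])

```text
time_s: 17.9
ee_pos: [0.4257, 0.2774, 0.029]
tcp_rot: [0.979, 0.205, 0.001, -0.0]
force: [0.0, -0.3, -0.9]
opening: 0.0146
grip_force: 70.9
```

```bash
cat >> h.py <<'E'
def box():
    from cell import manip;s=manip.read_state()
    b=np.array([.5292,.040]);a=np.radians(113.7);yb=np.array([np.cos(a),np.sin(a)]);xb=np.array([yb[1],-yb[0]])
    p=s["ee_pos"][:2]-b;go([*s["ee_pos"][:2],.028],-66.3,s);print("TCP in box",(p@xb).round(4),(p@yb).round(4),round(s["ee_pos"][2],4),"F box x,y",round(s["force"][:2]@xb,1),round(s["force"][:2]@yb,1),"T",np.round(s["wrist_torque"],2))
E
python3 -c "
from h import *
box()"
```

```text
now [0.4257 0.2774 0.029 ] psi -66.28 t 17.9 F [ 0.  -0.3 -0.9] open 0.0146
shift(before turn) [-0.     0.     0.001] turn/pi [-0.0001 -0.0006  0.0001] shift(after turn) [0.    0.    0.001]
TCP in box 0.0006 0.259 0.029 F box x,y -0.1 -0.3 T [ 0.04  0.05 -0.02]
```

Call:
carry_out([
  [[-0.0005, 0.008, 0.0008, 0, 0, 0, 0.02], [0, 0.008, 0, 0, 0, 0, 0.02], [0, 0.006, 0, 0, 0, 0, 0.02], [0, 0.006, 0, 0, 0, 0, 0.02], [0, 0.006, 0, 0, 0, 0, 0.02], [0, 0, 0, 0, 0, 0, 0.02], [0, 0, 0, 0, 0, 0, 0.02]],
])

```text
time_s: 18.6
ee_pos: [0.4389, 0.2447, 0.0277]
tcp_rot: [0.979, 0.205, 0.001, 0.0]
force: [0.5, -0.7, 1.3]
opening: 0.0144
grip_force: 71.2
```

```bash
python3 -c "
from h import *
box()"
```

```text
now [0.4389 0.2447 0.0277] psi -66.32 t 18.6 F [ 0.5 -0.7  1.3] open 0.0144
shift(before turn) [ 0.      0.     -0.0003] turn/pi [ 0.0003 -0.0003 -0.0001] shift(after turn) [ 0.      0.     -0.0003]
TCP in box -0.0004 0.2237 0.0277 F box x,y 0.2 -0.9 T [-0.48 -0.16 -0.09]
```

Call:
carry_out([
  [[0, 0.006, -0.0005, 0, 0, 0, 0.02], [0, 0.006, 0, 0, 0, 0, 0.02], [0, 0.006, 0, 0, 0, 0, 0.02], [0, 0.006, 0, 0, 0, 0, 0.02], [0, 0, 0, 0, 0, 0, 0.02], [0, 0, 0, 0, 0, 0, 0.02]],
])

```text
time_s: 19.2
ee_pos: [0.4487, 0.2224, 0.0281]
tcp_rot: [0.979, 0.205, 0.001, 0.001]
force: [1.9, -0.4, 5.0]
opening: 0.0141
grip_force: 71.8
```

```bash
python3 -c "
from h import *
box()"
```

```text
now [0.4487 0.2224 0.0281] psi -66.3 t 19.2 F [ 1.9 -0.4  5. ] open 0.0141
shift(before turn) [-0.     -0.      0.0001] turn/pi [ 0.0005 -0.0003 -0.    ] shift(after turn) [0.     0.     0.0001]
TCP in box -0.0004 0.1994 0.0281 F box x,y 1.6 -1.1 T [-0.6  -0.31 -0.01]
```

Call:
carry_out([
  [[0.0004, 0.006, -0.001, 0, 0, 0, 0.02], [0, 0.008, 0, 0, 0, 0, 0.02], [0, 0.008, 0, 0, 0, 0, 0.02], [0, 0.008, 0, 0, 0, 0, 0.02], [0, 0.008, 0, 0, 0, 0, 0.02], [0, 0, 0, 0, 0, 0, 0.02], [0, 0, 0, 0, 0, 0, 0.02]],
])

```text
time_s: 19.9
ee_pos: [0.4641, 0.187, 0.0287]
tcp_rot: [0.979, 0.205, 0.0, 0.001]
force: [0.9, -1.9, 3.6]
opening: 0.0143
grip_force: 71.5
```

```bash
python3 -c "
from h import *
box()"
```

```text
now [0.4641 0.187  0.0287] psi -66.32 t 19.9 F [ 0.9 -1.9  3.6] open 0.0143
shift(before turn) [-0.     -0.      0.0007] turn/pi [ 0.0008 -0.     -0.0001] shift(after turn) [0.     0.     0.0007]
TCP in box -0.0005 0.1608 0.0287 F box x,y 0.1 -2.1 T [-0.71 -0.35 -0.05]
```

Call:
carry_out([
  [[0, 0.01, -0.0007, 0, 0, 0, 0.02], [0, 0.012, 0, 0, 0, 0, 0.02], [0, 0.012, 0, 0, 0, 0, 0.02], [0, 0.012, 0, 0, 0, 0, 0.02], [0, 0.012, 0, 0, 0, 0, 0.02], [0, 0.01, 0, 0, 0, 0, 0.02], [0, 0, 0, 0, 0, 0, 0.02], [0, 0, 0, 0, 0, 0, 0.02]],
])

```text
time_s: 20.7
ee_pos: [0.4906, 0.1257, 0.0292]
tcp_rot: [0.979, 0.205, -0.0, 0.0]
force: [0.1, -0.9, -0.0]
opening: 0.014
grip_force: 70.9
```

```bash
python3 -c "
from h import *
box()"
```

```text
now [0.4906 0.1257 0.0292] psi -66.35 t 20.7 F [ 0.1 -0.9 -0. ] open 0.014
shift(before turn) [ 0.     -0.      0.0012] turn/pi [ 0.      0.0002 -0.0003] shift(after turn) [0.     0.     0.0012]
TCP in box -0.0009 0.094 0.0292 F box x,y -0.3 -0.8 T [-0.13 -0.07  0.02]
```

Call:
carry_out([
  [[0.0005, 0.01, 0, 0, 0, 0, 0.02], [0, 0.01, 0, 0, 0, 0, 0.02], [0, 0.009, 0, 0, 0, 0, 0.02], [0, 0, 0, 0, 0, 0, 0.02], [0, 0, 0, 0, 0, 0, 0.35], [0, 0, 0, 0, 0, 0, 0.35], [0, 0, 0, 0, 0, 0, 0.35], [0, 0, 0, 0, 0, 0, 0.35], [0, 0, -0.02, 0, 0, 0, 0.35], [0, 0, -0.03, 0, 0, 0, 0.35], [0, -0.04, -0.03, 0, 0, 0, 0.35], [0, -0.045, 0, 0, 0, 0, 0.35], [0, -0.045, 0, 0, 0, 0, 0.35], [0, -0.02, 0, 0, 0, 0, 0.35], [0, 0, 0, 0, 0, 0, 0.35], [0, 0, 0, 0, 0, 0, 0.35]],
])

```text
time_s: 22.3
ee_pos: [0.4425, 0.2374, 0.1095]
tcp_rot: [0.979, 0.206, 0.0, 0.0]
force: [-0.2, -0.4, 1.1]
opening: 0.0302
grip_force: 0.0
```

Run:
```python
from fit import *
np.set_printoptions(precision=4,suppress=True)
box()
from cell import camera
p=[.5292-.4019*.065,.04+.9157*.065,np.radians(113.7)]
Lt=np.vstack([seg([-.06275,.119,.006],[.06275,.119,.006])]+[seg([-.033,sy*.008,.032],[.033,sy*.008,.032],40) for sy in(1,-1)]+[seg([sx*.06275,.07,.006],[sx*.06275,.119,.006],30) for sx in(1,-1)])+[0,0,.045]
t=camera("top");a=fit(lambda X:tproj(t,X),t["img"],p,Z=Lt);print(a,np.degrees(a[0][2]));q=a[0][:2]-[.5297,.0396];a=np.radians(113.7);print("lid in box y",q@[np.cos(a),np.sin(a)])
```

```text
now [0.4425 0.2374 0.1095] psi -66.21 t 22.3 F [-0.2 -0.4  1.1] open 0.0302
shift(before turn) [-0.     -0.0001  0.0815] turn/pi [ 0.0002 -0.0001  0.0005] shift(after turn) [0.     0.     0.0815]
TCP in box -0.0001 0.2156 0.1095 F box x,y -0.4 -0.3 T [-0.01 -0.02  0.02]
(array([0.5042, 0.0986, 1.9792]), np.float64(-0.5530486106872559)) 113.3998161056579
lid in box y 0.06430395319745982
```

Call:
carry_out([
  [[0, -0.012, 0, 0, 0, -0.0417, 1], [0, 0, 0, 0, 0, -0.0417, 1], [0, 0, 0, 0, 0, -0.0417, 1], [0, 0, 0, 0, 0, -0.0417, 1], [0, 0, 0, 0, 0, -0.0417, 1], [0, 0, 0, 0, 0, -0.0417, 1], [0, 0, 0, 0, 0, -0.0417, 1], [0, 0, 0, 0, 0, -0.0417, 1], [0, 0, 0, 0, 0, -0.0417, 1], [0, 0, 0, 0, 0, -0.0417, 1], [0, 0, 0, 0, 0, -0.0417, 1], [0, 0, 0, 0, 0, -0.0413, 1], [0, 0, 0.035, 0, 0, 0, 1], [0, 0, 0.03, 0, 0, 0, 1], [0, 0, 0, 0, 0, 0, 1], [0, 0, 0, 0, 0, 0, 1], [0, 0, 0, 0, 0, 0, 1]],
])

```text
time_s: 24.05
ee_pos: [0.4396, 0.2483, 0.0461]
tcp_rot: [0.547, 0.837, 0.001, 0.001]
force: [-0.1, -0.6, 0.1]
opening: 0.0853
grip_force: 0.0
```

```bash
python3 -c "
from h import *
box()
go([.5292-.4019*.228,.04+.9157*.228,-.009],23.7)"
```

```text
now [0.4396 0.2483 0.0461] psi 23.64 t 24.05 F [-0.1 -0.6  0.1] open 0.0853
shift(before turn) [ 0.     -0.0001  0.0181] turn/pi [ 0.0009 -0.0007  0.4997] shift(after turn) [0.     0.     0.0181]
TCP in box 0.0017 0.2267 0.0461 F box x,y -0.3 -0.5 T [-0.03 -0.02 -0.04]
now [0.4396 0.2483 0.0461] psi 23.64 t 24.05 F [-0.1 -0.6  0.1] open 0.0853
shift(before turn) [ 0.0013 -0.0019  0.0551] turn/pi [ 0.001   0.0001 -0.0003] shift(after turn) [ 0.0013 -0.0017  0.0551]
```

Call:
carry_out([
  [[0.0013, -0.0018, 0.025, 0, 0, 0, 1], [0, 0, 0.03, 0, 0, 0, 1], [0, 0, 0, 0, 0, 0, 1], [0, 0, 0, 0, 0, 0, 1], [-0.012, 0, 0, 0, 0, 0, 1], [-0.012, 0, 0, 0, 0, 0, 1], [-0.01, 0, 0, 0, 0, 0, 1], [-0.01, 0, 0, 0, 0, 0, 1], [-0.01, 0, 0, 0, 0, 0, 1], [-0.01, 0, 0, 0, 0, 0, 1], [0, 0, 0, 0, 0, 0, 1], [0, 0, 0, 0, 0, 0, 1]],
])

```text
time_s: 25.25
ee_pos: [0.4612, 0.1897, -0.0107]
tcp_rot: [0.547, 0.837, -0.0, -0.0]
force: [-0.8, -0.1, 0.5]
opening: 0.0853
grip_force: 0.0
```

```bash
cat > lidy.py <<'E'
from fit import *
from cell import camera
def lidy(y0):
    p=[.5292-.4019*y0,.04+.9157*y0,np.radians(113.7)]
    Lt=np.vstack([seg([-.033,sy*.008,.032],[.033,sy*.008,.032],40) for sy in(1,-1)]+[seg([sx*.033,-.008,.032],[sx*.033,.008,.032],10) for sx in(1,-1)])+[0,0,.045]
    t=camera("top");a=fit(lambda X:tproj(t,X),t["img"],p,Z=Lt);q=a[0][:2]-[.5297,.0396];c=np.radians(113.7);print("lid in box y",q@[np.cos(c),np.sin(c)],"score",a[1])
E
python3 -c "
from lidy import *
box();lidy(.03)"
```

```text
now [ 0.4612  0.1897 -0.0107] psi 23.65 t 25.25 F [-0.8 -0.1  0.5] open 0.0853
shift(before turn) [ 0.     -0.     -0.0387] turn/pi [-1.000e-04  1.000e-04  4.997e-01] shift(after turn) [ 0.      0.     -0.0387]
TCP in box -0.0021 0.1644 -0.0107 F box x,y -0.8 0.2 T [ 0.    0.01 -0.02]
lid in box y 0.032304048322383525 score -0.5903772115707397
```

Call:
carry_out([
  [[-0.008, 0.002, 0, 0, 0, 0, 1], [-0.008, 0, 0, 0, 0, 0, 1], [-0.006, 0, 0, 0, 0, 0, 1], [-0.005, 0, 0, 0, 0, 0, 1], [0, 0, 0, 0, 0, 0, 1], [0, 0, 0, 0, 0, 0, 1]],
])

```text
time_s: 25.9
ee_pos: [0.4743, 0.166, -0.0104]
tcp_rot: [0.547, 0.837, 0.0, 0.0]
force: [0.2, 0.3, -0.3]
opening: 0.0854
grip_force: 0.0
```

```bash
python3 -c "
from lidy import *
box();lidy(.005)"
```

```text
now [ 0.4743  0.166  -0.0104] psi 23.68 t 25.9 F [ 0.2  0.3 -0.3] open 0.0854
shift(before turn) [-0.      0.     -0.0384] turn/pi [ 1.000e-04 -1.000e-04  4.999e-01] shift(after turn) [ 0.      0.     -0.0384]
TCP in box 0.0004 0.1374 -0.0104 F box x,y 0.3 0.2 T [ 0.03 -0.   -0.05]
lid in box y 0.007038439221253286 score -0.5928942561149597
```

Continue in small steps until force rises.

Call:
carry_out([
  [[-0.002, 0, 0, 0, 0, 0, 1], [-0.0015, 0, 0, 0, 0, 0, 1], [0, 0, 0, 0, 0, 0, 1], [0, 0, 0, 0, 0, 0, 1]],
])

```text
time_s: 26.35
ee_pos: [0.4754, 0.163, -0.0105]
tcp_rot: [0.547, 0.837, -0.0, 0.0]
force: [-0.5, 1.2, 0.7]
opening: 0.0853
grip_force: 0.2
```

```bash
python3 -c "
from lidy import *
box();lidy(.003)"
```

```text
now [ 0.4754  0.163  -0.0105] psi 23.71 t 26.35 F [-0.5  1.2  0.7] open 0.0853
shift(before turn) [-0.     -0.     -0.0385] turn/pi [0.  0.  0.5] shift(after turn) [ 0.      0.     -0.0385]
TCP in box 0.0002 0.1343 -0.0105 F box x,y 0.0 1.3 T [ 0.02  0.06 -0.01]
lid in box y 0.005170841408296553 score -0.5958632230758667
```

Call:
carry_out([
  [[-0.001, 0, 0, 0, 0, 0, 1], [0, 0, 0, 0, 0, 0, 1], [0, 0, 0, 0, 0, 0, 1]],
])

```text
time_s: 26.7
ee_pos: [0.4758, 0.1621, -0.0105]
tcp_rot: [0.547, 0.837, -0.0, -0.0]
force: [-0.4, 0.1, 1.2]
opening: 0.0852
grip_force: 0.4
```

Call:
carry_out([
  [[-0.001, 0, 0, 0, 0, 0, 1], [0, 0, 0, 0, 0, 0, 1], [0, 0, 0, 0, 0, 0, 1]],
])

```text
time_s: 27.0
ee_pos: [0.4758, 0.162, -0.0105]
tcp_rot: [0.547, 0.837, 0.0, -0.001]
force: [-1.9, 4.6, 1.5]
opening: 0.0855
grip_force: 2.5
```

```bash
python3 -c "
from lidy import *
box();lidy(.003)"
```

```text
now [ 0.4758  0.162  -0.0105] psi 23.69 t 27.0 F [-1.9  4.6  1.5] open 0.0855
shift(before turn) [ 0.0001 -0.     -0.0385] turn/pi [-4.000e-04 -4.000e-04  4.999e-01] shift(after turn) [ 0.      0.     -0.0385]
TCP in box 0.0001 0.1332 -0.0105 F box x,y 0.1 5.0 T [0.65 0.22 0.04]
lid in box y 0.00388944271202587 score -0.5780419111251831
```

Call:
carry_out([
  [[-0.001, 0, 0, 0, 0, 0, 1], [-0.001, 0, 0, 0, 0, 0, 1], [0, 0, 0, 0, 0, 0, 1], [0, 0, 0, 0, 0, 0, 1]],
])

```text
time_s: 27.45
ee_pos: [0.4758, 0.1621, -0.0105]
tcp_rot: [0.547, 0.837, 0.001, -0.002]
force: [-3.9, 11.5, 3.0]
opening: 0.0852
grip_force: 6.0
```

Call:
carry_out([
  [[0.01, 0, 0, 0, 0, 0, 1], [0.03, 0, 0, 0, 0, 0, 1], [0.04, 0, -0.03, 0, 0, 0, 1], [0.02, 0, -0.045, 0, 0, 0, 1], [0, 0, -0.045, 0, 0, 0, 1], [0, 0, -0.02, 0, 0, 0, 1], [0, 0, 0, 0, 0, 0, 1], [0, 0, 0, 0, 0, 0, 1]],
])

```text
time_s: 28.25
ee_pos: [0.4368, 0.2506, 0.1293]
tcp_rot: [0.547, 0.837, -0.0, 0.0]
force: [0.1, 0.5, 0.1]
opening: 0.0854
grip_force: 0.0
```

Run:
```python
from lidy import *
box();lidy(.003)
s,w=shot("w9");t=camera("top")
a=cv2.resize(w["img"][170:330,170:390,::-1],(400,291),interpolation=cv2.INTER_CUBIC)
b=cv2.resize(t["img"][155:300,190:450,::-1],(400,223),interpolation=cv2.INTER_CUBIC)
o=np.zeros((560,800,3),np.uint8);o[:420,:400]=cv2.resize(w["img"][:,:,::-1],(400,420));o[:291,400:]=a;o[300:523,400:]=b
cv2.imwrite("pics/end.png",o)
```

```text
now [0.4368 0.2506 0.1293] psi 23.7 t 28.25 F [0.1 0.5 0.1] open 0.0854
shift(before turn) [ 1.000e-04 -0.000e+00  1.013e-01] turn/pi [3.e-04 1.e-04 5.e-01] shift(after turn) [0.     0.     0.1013]
TCP in box 0.0 0.23 0.1293 F box x,y 0.3 0.4 T [-0.02 -0.    0.01]
lid in box y 0.0038931808273157792 score -0.5735254883766174
```

View pics/end.png

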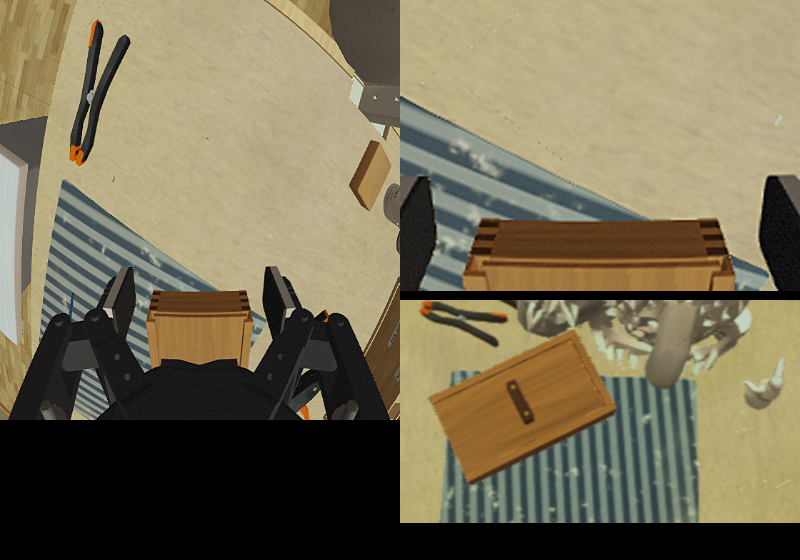

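The last picture shows the lid in the grooves with its back edge flush with the box end. The bar sits at mid-box, the maquette has not moved, and the gripper is clear.

```bash
python3 -c "
from cell import manip
print(manip.hand_in())"
```

```text
the job is handed in; nothing more can be done
None
```

The screwdriver lies lengthwise in the wide bay and the lid is pushed fully home and flush, with the job handed in at about 28 s of the 72 s allowed; the maquette looked unmoved in the last picture, but I did not recheck the paint pot or the covered modelling tool.

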